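# Press the lid onto a jam jar with a lever press

## Robot

A 6-joint arm with a two-finger parallel gripper is mounted at the origin on a cart in front of the work surface, level with it; the furniture and walls round the work are solid. World frame = base frame: x ahead of the robot, y to its left, z up, the work surface at z = 0. Lengths are in m, angles in degrees, forces in N, time in s.
With the tool pointing down it reaches from about 0.3 to 1 m from the base axis. Payload 5.1 kg.
Tool frame: the origin (TCP) lies on the centre line of the jaws, within the pads' length; the fingertips stand 22 mm ahead of it and the grasp point (between the pads) lies 3 mm ahead of it (tip_reach is the distance from the TCP to the fingertips, in m); z points along the fingers, y is the line along which they close (so a half turn about z gives the same grasp; the last joint's range is limited). The gripper opens to 95 mm and grips with 3 to 60 N. Pads are 20 mm wide; open, the fingers measure 119 mm over their backs; the gripper's body (75 mm by 180 mm) begins 59 mm behind the grasp point.
Start: joints at [-73.144, 7.093, 94.555, -0, 78.352, -4.733], TCP at [0.239, -0.604, 0.237] pointing down, gripper open.
Joint ranges: [-149.61, 149.61], [-58.7, 133.49], [1.44, 155.28], [-77.14, 257.14], [18.33, 153.61], [-166.67, 166.67]. Speed limits (degrees/s): [147.25, 147.25, 180, 180, 180, 180].

## Interface

Orientations are given as a 3x3 rotation matrix whose columns are the frame's x, y, z axes.
In Python, from workcell import * gives the robot as it stands. The module is installed in compiled form; this text tells all that it offers. Calls block until the motion is done:
- goto(position, orientation): joint-space move of the TCP to a pose.
- move_linear(position, orientation=None, max_speed=0.15, stop_force=None): straight line of the TCP; orientation=None keeps the orientation; max_speed is the mean speed in m/s. With stop_force (N) it stops when the force on the tool has changed by that much, and returns True; else False.
- move_joints(angles): joint-space move.
- open_jaws() and gripper_close(squeeze=None): open the fingers fully, or close them until they stop; squeeze is the grip in N (None keeps the last).
- pause(seconds).
- inverse_kinematics(position, orientation): joint angles nearest the present ones, or None.
- observe(): the state.
- camera(name): name is "scene" or "top" or "wrist"; returns (picture, depth): 384x512x3 uint8, blue, green, red; 384x512 float32, m along the optical axis (not along the pixel's ray), 0 where there is no reading.
- calibration(name): a dict with "mtx" (3x3 intrinsics, pixels), "extrinsics" (4x4, takes a point from camera to world coordinates). Camera axes: x right, y down, z forward; pixel columns grow to the right and rows downward; lengths in m; the calibration is good to about 2 mm. A picture is of the moment at which its call begins: read the wrist's pose just before it. calibration takes no time and is no camera call; for the wrist camera it gives the pose at the moment of the call.
A pose or a line that the arm cannot do raises IKError and nothing moves.
- job_done(): hands the job in; it is judged then, once.
The state is a dict: "time_s": time; "joints": joint angles; "joint_vel": joint speeds; "tau": joint torques, N m; "tool_pos": TCP position; "ee_rot": TCP orientation; "ft_force": force on the tool from outside, world axes, zero at the start; "torque": the same for the moment, N m; "grip_width": finger opening in m; "grasp_force": force on a finger pad.
Only numpy, scipy, OpenCV 4.12 (cv2) and the standard library are available. Lean on these libraries where they do the work, as an engineer would, in place of code of your own. Each camera call takes 0.05 s, during which the arm holds its last target. There are 200 camera calls.

## Task

Stand the jam jar upright in the round nest of the lever press with its lid still raised, then swing the press's lever all the way down to its stop so that its pad pushes the lid fully on, and let the lever come all the way back up. Then stand the closed jar upright, wholly on the round pot mat, and let go. Do not disturb the yoghurt tub or the white-capped spice jar.

Things in the scene. Friction and masses are not known exactly. Their poses are not given: they have to be found in the camera images.
- jar_center (a point): Point on the axis of a small round jar of red jam, 43 mm above its underside, half-way up; z up along its axis. Body 56 mm in diameter up to 56 mm high (grip it there), then a narrower neck and a brass-coloured metal lid 50 mm across, 15 mm tall. 86 mm tall with the lid raised, 78 with it fully on. 0.2 to 0.45 kg. Starts on the worktop left or right of the press.
- jar_lid (a joint): How far the lid is pushed down onto the jar, m: 0 raised (start), 0.008 hard down; the press leaves it at 0.007 to 0.008. Stiff: it takes about 12 N straight down and stays where it is pushed.
- press_nest (a point): Centre of the nest's floor in the fixed green lever press, 12 mm above the worktop: a flat round seat, 62 mm inner diameter, inside a steel rim 5 mm high. -x is the press's front (roughly towards the robot), +y its left seen from the robot, z up. Base plate 12 mm thick, reaching 70 mm in front of this point, 165 mm behind it, 65 mm to each side.
- press_hinge (a point): Centre of the lever's hinge axis, 120 mm behind the nest centre and 118 mm above the worktop, between two cheeks 68 mm wide over all. Same axes as press_nest; the lever turns about its y axis.
- lever (a joint): Lever angle, rad: 0 = up at its rest, 5 degrees back of vertical (start); grows as it swings forward over the nest and down; 1.658 = at its stop, level, pointing to the press's front. A damped spring returns it to 0 in a second or two when let go. Swinging it takes 2 to 6 N at the handle, and about 7 N more over the last 5 degrees, where it pushes a lid.
- lever_grip_left (a point): Centre of the left half of the lever's black T-handle, 200 mm from the hinge axis, 42 mm left of the lever's flat bar (16 mm wide). The handle is a level round bar 14 mm in diameter, 136 mm long, along the press's y axis; it can be pinched from above and turns in the fingers as the lever swings. 317 mm above the worktop when up; 118 mm at the stop, 80 mm in front of the nest centre.
- lever_grip_right (a point): The same for the right half of the handle, 42 mm to the right of the lever's bar.
- trivet: Round dark silicone pot mat with a red rim, 173 mm in diameter, 6 mm thick, fixed on the worktop on the other side of the press from the jar; origin at the centre of its underside.
- tub: Small white yoghurt tub, 72 mm across, 71 mm tall, loose, standing behind to one side; origin at the centre of its underside. To be left alone.
- spice_jar: Small spice jar with a white cap and a green label, 41 mm across, 99 mm tall, loose, standing behind to the other side; origin at the centre of its underside. To be left alone.
- lever_pad (a point): Middle of the face of the round rubber pad (36 mm across) under the lever, which pushes the lid. 120 mm along the lever from the hinge and 28 mm off the lever's centre line; at the stop it is over the nest centre, facing down, 90 mm above the worktop; with the lever up it faces the robot, 240 mm above the worktop and about 100 mm behind the nest centre.

How it is judged (in metres and radians):
On the way, in this order (a step that is already met when the one before it is completed fails the run):
1. the jar stands upright in the nest, let go, its lid still raised (horizontal distance between jar_center and press_nest below 0.006 m and angle between jar_center's own z axis and vertical below 0.06 rad and height (world z) of jar_center below 0.061 m and value of joint jar_lid below 0.002 m and value of joint lever below 0.3 rad and contact force between the fingers and jar below 0.5 N), for 0.2 s.
2. the lever is down at its stop with the jar in the nest, and the lid is pushed on (horizontal distance between jar_center and press_nest below 0.006 m and value of joint lever above 1.62 rad and value of joint jar_lid above 0.0055 m), for 0.1 s.
3. the lever is back up with the closed jar still in the nest (horizontal distance between jar_center and press_nest below 0.006 m and value of joint lever below 0.1 rad and value of joint jar_lid above 0.0055 m), for 0.2 s.
At the end, for the whole second after the job is handed in: The jar stands upright (within 0.08 rad) and at rest on the pot mat, its axis within 60 mm of the mat's centre, its lid pushed on by at least 5.5 of 8 mm, and the lever is back up (within 0.1 rad of its rest) (horizontal distance between jar_center and trivet below 0.06 m and height (world z) of jar_center between 0.044 and 0.056 m and angle between jar_center's own z axis and vertical below 0.08 rad and linear speed of jar below 0.02 m/s and value of joint jar_lid above 0.0055 m and value of joint lever below 0.1 rad); the robot touches nothing.
It fails at once if the jar is tipped over (angle between jar_center's own z axis and vertical above 0.6 rad).
It fails at once if the yoghurt tub is moved by more than 30 mm or tipped (distance of tub from where it was at the start of the episode above 0.03 m or angle between tub's own z axis and vertical above 0.5 rad).
It fails at once if the loose spice jar is moved by more than 30 mm or tipped (distance of spice_jar from where it was at the start of the episode above 0.03 m or angle between spice_jar's own z axis and vertical above 0.5 rad).
It also fails if it takes over 72 s, if anything falls off the work surface, if the arm or the gripper's body presses on something with over 40 N, if the wrist force passes 120 N, or if a joint passes its speed limit or range.

## Working session

There is one attempt and no reset: what is moved stays moved. The work goes in short steps, each a Python script; the robot and the scene stay as the last script left them, time stands still between calls to the robot, and variables do not carry over. Pictures are saved under pics/ and viewed, at most 10 in all, crops included, and the job is handed in when it is done.

```bash
mkdir -p pics; cat > h.py <<'E'
from workcell import *
import numpy as np, cv2
def cloud(name):
    c=calibration(name); im,d=camera(name)
    K=c["mtx"];T=np.array(c["extrinsics"])
    v,u=np.indices(d.shape)
    P=np.stack([(u-K[0][2])/K[0][0]*d,(v-K[1][2])/K[1][1]*d,d],-1)@T[:3,:3].T+T[:3,3]
    P[d==0]=np.nan
    return im,d,P
E
python3 - <<'E'
from h import *
for n in("top","scene"):
    im,d,P=cloud(n); cv2.imwrite(f"pics/{n}0.png",im); np.savez(f"{n}0.npz",im=im,P=P)
    print(n,np.round(calibration(n)["extrinsics"],3).tolist())
print(observe())
E
```

```text
top [[-0.016, -0.988, 0.155, 0.386], [-1.0, 0.02, 0.023, -0.001], [-0.025, -0.155, -0.988, 1.277], [0.0, 0.0, 0.0, 1.0]]
scene [[-0.899, -0.338, 0.277, 0.301], [-0.437, 0.692, -0.574, 0.593], [0.002, -0.638, -0.77, 0.972], [0.0, 0.0, 0.0, 1.0]]
{'time_s': 0.1, 'joints': array([-7.31426721e+01,  7.12908450e+00,  9.46258418e+01, -2.58817505e-03,
        7.83528410e+01, -4.73090753e+00]), 'joint_vel': array([ 0.02591788, -0.12624315, -0.12067719,  0.0332814 , -0.04429675,
       -0.03538176]), 'tau': array([ 3.35137793e-04, -4.18879330e+01, -3.61096430e+01,  7.76060647e-02,
        4.61546041e-02, -5.33592993e-05]), 'tool_pos': array([ 0.23897849, -0.60388906,  0.23552185]), 'ee_rot': array([[ 9.29848715e-01,  3.67941600e-01, -5.87780470e-04],
       [ 3.67942053e-01, -9.29847004e-01,  1.78724185e-03],
       [ 1.11054716e-04, -1.87813369e-03, -9.99998230e-01]]), 'ft_force': array([0.42487875, 0.11153362, 0.76472148]), 'torque': array([-0.03438461,  0.02277011,  0.01438085]), 'grasp_force': 0.0, 'grip_width': 0.09512439960998602}
```

View pics/top0.png

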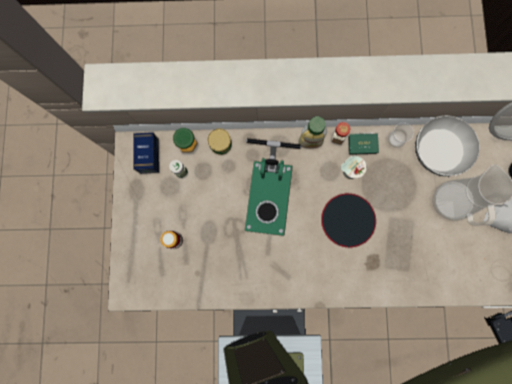

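View pics/scene0.png

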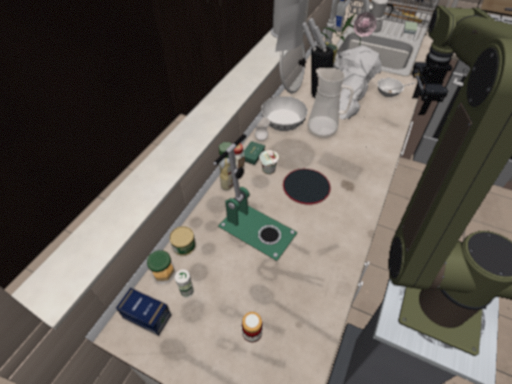

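The top view shows the jar at (170,240), the nest at (266,211), the base plate around it, the handle at (274,143), the mat at (348,220), the tub at (354,167) and the spice jar at (178,168). Next I'll compute positions.

```bash
python3 - <<'E'
import numpy as np,cv2
for n in("top","scene"):
    f=np.load(n+"0.npz");im,P=f["im"].astype(int),f["P"]
    z=P[...,2]; b,g,r=im[...,0],im[...,1],im[...,2]
    print(n,"table z",np.nanmedian(z[(abs(P[...,0]-.45)<.1)&(abs(P[...,1])<.3)]))
    # plate
    m=(g>r*1.4)&(g>b*1.05)&(abs(z-.012)<.008)&(P[...,0]>.3)&(abs(P[...,1])<.15)
    rect=cv2.minAreaRect(P[m][:,:2].astype(np.float32)*1000);print("plate",rect,np.median(z[m]),m.sum())
    # jar lid
    m=(z>.075)&(z<.095)&(P[...,0]<.5)&(P[...,1]>.25)&(P[...,1]<.5)&(P[...,0]>.25)
    q=P[m];print("lid",m.sum(),q[:,:2].min(0),q[:,:2].max(0),cv2.minEnclosingCircle(q[:,:2].astype(np.float32)),np.median(q[:,2]))
    # mat
    m=(np.maximum(np.maximum(r,g),b)<60)&(abs(z-.006)<.008)&(P[...,1]<-.1)&(P[...,1]>-.5)&(P[...,0]>.25)
    q=P[m];print("mat",m.sum(),cv2.minEnclosingCircle(q[:,:2].astype(np.float32)),np.median(q,0))
    # handle
    m=(z>.29)&(z<.36)&(abs(P[...,1])<.15)&(P[...,0]>.4)&(P[...,0]<.85)
    q=P[m];print("handle",m.sum(),q.min(0) if m.any() else 0,q.max(0) if m.any() else 0,q.mean(0), cv2.fitLine(q[:,:2].astype(np.float32),2,0,.01,.01).ravel())
    # nest dark
    m=(np.maximum(np.maximum(r,g),b)<50)&(abs(z-.012)<.01)&(abs(P[...,1])<.12)&(P[...,0]>.35)&(P[...,0]<.65)
    q=P[m];print("nest",m.sum(),np.median(q,0),cv2.minEnclosingCircle(q[:,:2].astype(np.float32)))
    for k,(x0,x1,y0,y1) in dict(tub=(.5,.75,-.45,-.2),spice=(.5,.75,.25,.45)).items():
        m=(z>.06)&(z<.12)&(P[...,0]>x0)&(P[...,0]<x1)&(P[...,1]>y0)&(P[...,1]<y1);q=P[m]
        if m.any():print(k,m.sum(),q.mean(0),q.min(0),q.max(0))
E
```

```text
top table z 0.0016629410482273954
plate ((597.132080078125, 47.67919158935547), (236.04734802246094, 240.9773712158203), 81.61956787109375) 0.012609853468382837 1878
lid 225 [0.42909201 0.27606794] [0.47760376 0.32542684] ((0.4533151388168335, 0.3009939193725586), 0.02553296647965908) 0.08671193622176898
mat 2043 ((0.5783389210700989, -0.27933457493782043), 0.15633170306682587) [ 0.50530607 -0.26236451  0.00675714]
handle 328 [ 0.65834509 -0.08933111  0.29053393] [0.68752167 0.04823109 0.32859812] [ 0.67234599 -0.01990628  0.32116537] [ 0.14238177  0.98981184  0.672346   -0.01990628]
nest 224 [ 0.53600078 -0.00069689  0.01316038] ((0.5375468134880066, 0.00022702448768541217), 0.02810829132795334)
tub 441 [ 0.67115671 -0.28286099  0.07093082] [ 0.63205103 -0.44937274  0.06204757] [ 0.74994681 -0.234282    0.09127081]
spice 759 [0.70326566 0.35118356 0.08022797] [0.65396119 0.25105076 0.06003652] [0.74985732 0.42106148 0.10545825]
scene table z 0.0014004267347098032
plate ((597.02099609375, 49.875885009765625), (233.13052368164062, 241.39437866210938), 81.70307159423828) 0.012679048587601383 1420
lid 327 [0.42570955 0.27645368] [0.47586913 0.32675609] ((0.450398713350296, 0.3012767434120178), 0.02558373473584652) 0.08654950930739735
mat 1384 ((1.1865190267562866, -0.3120329976081848), 0.764578104019165) [ 0.51913438 -0.25904986  0.00745639]
handle 252 [ 0.65612646 -0.08650029  0.29066634] [0.68422727 0.05054013 0.32724088] [ 0.669854   -0.01450392  0.31896091] [ 0.14247958  0.9897977   0.669854   -0.01450392]
nest 164 [ 5.36454688e-01 -4.09610323e-04  1.31715718e-02] ((0.5364676117897034, 0.0007207704475149512), 0.02670096606016159)
tub 251 [ 0.67180135 -0.28824299  0.07129901] [ 0.62995132 -0.44841162  0.06010154] [ 0.74959632 -0.23246849  0.08978609]
spice 1183 [0.70223746 0.35607508 0.07874631] [0.65178997 0.25004799 0.060005  ] [0.74982528 0.42249972 0.10362003]
```

```bash
cat >> h.py <<'E'
a=np.deg2rad(-8.25)
X=np.array([np.cos(a),np.sin(a),0]);Y=np.array([-np.sin(a),np.cos(a),0])   # press axes
def rot(deg): # tool down, tool x at deg in world
    t=np.deg2rad(deg);return np.array([[np.cos(t),np.sin(t),0],[np.sin(t),-np.cos(t),0],[0,0,-1]])
R0=rot(-8.25)
E
python3 - <<'E'
from h import *
goto([0.32,-0.33,0.32],R0)
for n,p in dict(nest=[0.44,0,0.32],jar=[0.41,0.30,0.30]).items():
    goto(p,R0); im,d,P=cloud("wrist"); np.savez(f"w{n}.npz",im=im,P=P); cv2.imwrite(f"pics/w{n}.png",im)
s=observe();print(s["time_s"],s["tool_pos"],np.round(calibration("wrist")["extrinsics"],3).tolist())
cv2.imwrite("pics/w2.png",np.hstack([cv2.resize(cv2.imread(f"pics/w{n}.png"),(400,300)) for n in("nest","jar")]))
E
```

```text
3.8167 [0.41066796 0.2989383  0.30021589] [[-0.146, -0.947, -0.285, 0.492], [-0.989, 0.139, 0.042, 0.287], [0.0, 0.288, -0.958, 0.447], [0.0, 0.0, 0.0, 1.0]]
```

View pics/w2.png

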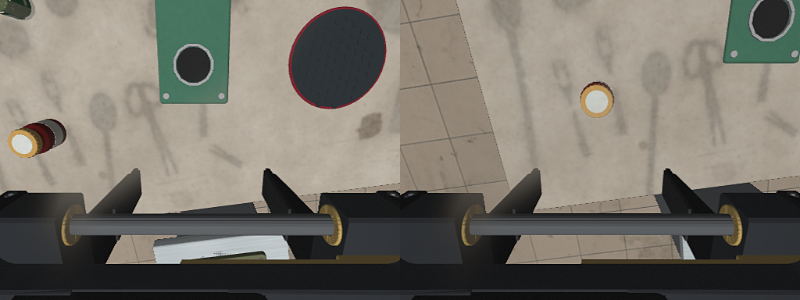

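The wrist view over the nest (left half) shows the nest at (193,64) and the mat at (337,57). The view over the jar (right half) shows the jar at (197,100). I'll fit circles to these.

```bash
python3 - <<'E'
import numpy as np,cv2
def comp(m,u,v):
    n,l=cv2.connectedComponents(m.astype(np.uint8)); 
    return l==l[v,u]
for n in("nest","jar"):
    f=np.load(f"w{n}.npz");im,P=f["im"].astype(int),f["P"];z=P[...,2];mx=im.max(2)
    if n=="nest":
        for k,(u,v) in dict(nest=(247,82),mat=(431,73)).items():
            m=comp(mx<85,u,v);q=P[m];(c,r)=cv2.minEnclosingCircle(q[:,:2].astype(np.float32))
            print(k,m.sum(),c,r,np.median(q,0),(q.min(0)+q.max(0))/2)
    else:
        m=comp((z>.078)&(z<.095),252,128);q=P[m];print("lid",m.sum(),cv2.minEnclosingCircle(q[:,:2].astype(np.float32)),np.median(q,0),(q.min(0)+q.max(0))/2)
E
```

```text
nest 1587 (0.5379868745803833, -6.807051977375522e-05) 0.03169699385762215 [nan nan nan] [nan nan nan]
mat 11626 (0.5053280591964722, -0.26261553168296814) 0.08647977560758591 [nan nan nan] [nan nan nan]
lid 1416 ((0.45241257548332214, 0.30102941393852234), 0.025782324373722076) [0.45334957 0.30092423 0.08512085] [0.45276379 0.30118236 0.08318605]
```

```bash
python3 - <<'E'
from h import *
J=np.array([0.4525,0.301,0.043]);N=np.array([0.538,0.0,0.055])
for deg,sq in((81.75,5),(-8.25,25)):
    R=rot(deg)
    goto(J+[0,0,.09],R); move_linear(J); gripper_close(sq)
    s=observe();print(s["time_s"],s["tool_pos"],s["grip_width"],s["grasp_force"],s["joints"].round(0))
    if deg>0: open_jaws(); move_linear(J+[0,0,.09])
move_linear(J+[0,0,.06],max_speed=.12)
move_linear(N+[0,0,.048],max_speed=.2)
print(observe()["grip_width"],observe()["tool_pos"])
hit=move_linear(N+[0,0,.012],max_speed=.06)
f0=observe()["ft_force"]
hit=move_linear(N+[0,0,-.003],max_speed=.015,stop_force=3)
s=observe();print(hit,s["tool_pos"],s["ft_force"]-f0,s["grip_width"],s["time_s"])
E
```

```text
6.7083 [0.45248214 0.30103801 0.04311953] 0.0561155350736666 4.999979217827786 [ 28.   5. 116.   0.  58.  36.]
11.1583 [0.45250083 0.30090002 0.04310474] 0.05551033358728985 25.000311071053147 [ 28.   5. 116.  -0.  58. 126.]
0.055781864815431625 [0.53772193 0.00071292 0.10286096]
True [5.37825590e-01 3.75688334e-05 5.51029204e-02] [-0.41105892 -1.04771315  8.57235286] 0.055717993166412336 15.0333
```

```bash
cat >> h.py <<'E'
N=np.array([0.538,0.0,0.012]);RL=rot(81.75)
Hg=np.array([N[0],N[1],0.118])+.12*X
def grip_pt(th,dz=0.003): # TCP pose for left grip, lever angle th (grasp point 3 mm ahead of TCP)
    p=th-np.deg2rad(5)
    return Hg+.2*(-np.sin(p)*X+np.array([0,0,np.cos(p)]))+.042*Y+[0,0,dz]
E
python3 - <<'E'
from h import *
open_jaws(); pause(.25); p=observe()["tool_pos"]
move_linear(p+[0,0,.1]); 
goto([0.44,0.0,0.32],R0)
im,d,P=cloud("wrist"); cv2.imwrite("pics/seated.png",im)
z=P[...,2];m=(z>.088)&(z<.108)&(np.hypot(P[...,0]-.538,P[...,1])<.05);q=P[m]
print(m.sum(),cv2.minEnclosingCircle(q[:,:2].astype(np.float32)),np.median(q,0),observe()["time_s"])
for t in(0,.5,1,1.67): 
    j=inverse_kinematics(grip_pt(t),RL);print(grip_pt(t),None if j is None else j.round(0))
E
```

```text
1570 ((0.537935197353363, 0.0006681048544123769), 0.025644950568675995) [5.38268038e-01 4.18760541e-04 9.71305471e-02] 17.7833
[0.68003562 0.021845   0.32023894] [-3.  9. 85. -0. 86.  6.]
[0.58339209 0.03585765 0.30420556] [-2. -3. 99. -0. 85.  7.]
[0.50618668 0.0470519  0.24331706] [ -1. -11. 112.  -0.  80.   8.]
[0.46486868 0.05304272 0.11861261] [ -0. -11. 124.  -0.  67.   8.]
```

View pics/seated.png

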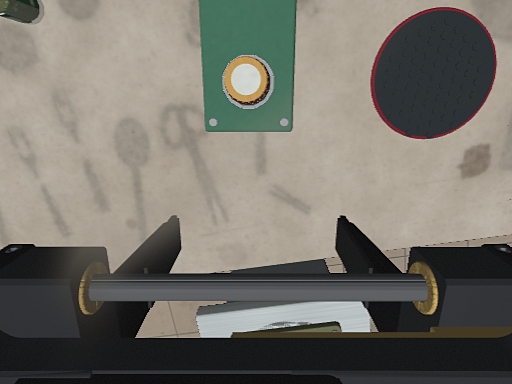

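The jar is seated in the nest: the lid centre at (247,79) px measures 0.538, 0.000, and its top is at 0.097. Next is the lever.

```bash
python3 - <<'E'
from h import *
g=grip_pt(0)
goto([0.48,0.03,0.43],RL); move_linear(g+[0,0,.09],max_speed=.25); 
print("hit",move_linear(g,max_speed=.08,stop_force=8)); gripper_close(15)
s=observe();print(s["time_s"],s["tool_pos"]-g,s["grip_width"],s["grasp_force"],s["ft_force"])
im,d,P=cloud("top");cv2.imwrite("pics/pinch.png",im[80:240,180:400])
E
```

```text
hit False
22.6 [-1.38129307e-04  2.74779161e-05  6.74949653e-06] 0.013092803857649837 15.000067055225372 [-1.20549996 -0.20029945 -0.00807395]
```

```bash
python3 - <<'E'
from h import *
gripper_close(40)
for t in np.linspace(0,1.56,12)[1:]:
    move_linear(grip_pt(t),max_speed=.12)
    s=observe();print(round(t,2),s["time_s"],s["ft_force"].round(1),round(s["grip_width"],4))
hit=move_linear(grip_pt(1.675),max_speed=.03,stop_force=40)
pause(.3);s=observe();print(hit,s["time_s"],s["ft_force"].round(1),s["tool_pos"],grip_pt(1.658),s["grip_width"])
cv2.imwrite("pics/down.png",camera("scene")[0][100:340,120:440])
E
```

```text
0.14 23.25 [2.8 0.7 1.6] 0.0132
0.28 23.6333 [2.2 0.7 4.3] 0.0133
0.43 24.0167 [1.5 1.1 5.8] 0.0129
0.57 24.4 [1.9 2.5 4.9] 0.013
0.71 24.7833 [2.3 3.8 1.9] 0.013
0.85 25.1667 [4.  5.2 0.8] 0.0135
0.99 25.55 [4.2 4.4 2.5] 0.0127
1.13 25.9333 [3.5 4.1 2.4] 0.0131
1.28 26.3167 [3.7 5.9 3.5] 0.0129
1.42 26.7 [0.9 4.6 4.7] 0.0129
1.56 27.0833 [0.4 5.6 4.5] 0.013
False 28.3 [-5.1  5.3 11.2] [0.4645872  0.05353725 0.11875874] [0.46485458 0.05304477 0.12101256] 0.012739126714109981
```

View pics/down.png

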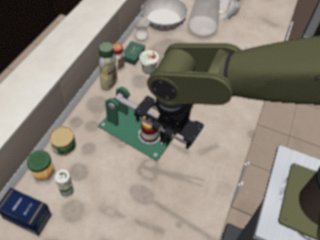

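The gripper hides the lever, which looks level, with the jar under it at about (150,130). The force is only about 11 N, so I'll press on until a clear rise shows the stop.

```bash
python3 - <<'E'
from h import *
p=observe()["tool_pos"]
for k in range(1,7):
    hit=move_linear([p[0],p[1],p[2]-.0015*k],max_speed=.02,stop_force=25)
    s=observe();print(hit,s["time_s"],s["ft_force"].round(1),s["tool_pos"].round(4),round(s["grip_width"],4))
    if s["ft_force"][2]>28 or hit: break
im,d,P=cloud("top");z=P[...,2]
cv2.imwrite("pics/topdown.png",cv2.resize(im[130:260,200:330],(520,520)))
r=(P-[*Hg[:2],0]);u=r@X;v=r@Y
m=(abs(v)<.006)&(u<-.02)&(u>-.2)&(z>.08)&(z<.2)
if m.sum()>5:print(m.sum(),np.polyfit(u[m],z[m],1),np.c_[u[m],z[m]].round(3)[::4])
m=(abs(v+.045)<.02)&(abs(u+.2)<.015)&(z>.08);print("R handle z",z[m].round(4),u[m].round(4))
E
```

```text
False 28.6 [-5.5  3.7 11.1] [0.4646 0.0536 0.1187] 0.0135
False 28.85 [-5.2  4.5 13.1] [0.4645 0.0536 0.1172] 0.0133
False 29.1 [-4.7  4.1 13.4] [0.4646 0.0536 0.1159] 0.0129
False 29.35 [-9.   3.7 18.8] [0.4646 0.0536 0.1155] 0.0131
False 29.6 [-13.    3.2  26.9] [0.4646 0.0536 0.1153] 0.0134
False 29.85 [-16.2   2.6  34.4] [0.4646 0.0536 0.115 ] 0.0132
126 [0.00677435 0.12471372] [[-0.022  0.125]
 [-0.024  0.122]
 [-0.027  0.122]
 [-0.03   0.124]
 [-0.034  0.126]
 [-0.035  0.12 ]
 [-0.04   0.126]
 [-0.043  0.128]
 [-0.045  0.122]
 [-0.048  0.122]
 [-0.051  0.123]
 [-0.055  0.126]
 [-0.058  0.125]
 [-0.061  0.127]
 [-0.064  0.126]
 [-0.067  0.127]
 [-0.07   0.126]
 [-0.073  0.125]
 [-0.076  0.126]
 [-0.079  0.124]
 [-0.083  0.129]
 [-0.085  0.124]
 [-0.088  0.121]
 [-0.091  0.124]
 [-0.094  0.122]
 [-0.096  0.12 ]
 [-0.1    0.123]
 [-0.104  0.129]
 [-0.106  0.124]
 [-0.109  0.124]
 [-0.112  0.123]
 [-0.117  0.12 ]]
R handle z [0.1213 0.1203 0.1178 0.1218 0.1182 0.1275 0.126  0.1213 0.1289 0.1224
 0.1258 0.1212 0.1213 0.1234 0.1226 0.122  0.1208 0.1181 0.1239 0.1252
 0.1231 0.1246 0.
[... 175 characters left out ...]
0.1206 0.1236 0.1248
 0.1247 0.126  0.1225 0.1226 0.1273 0.1271 0.1249 0.1232 0.1186 0.1231
 0.1172 0.1186 0.119  0.1229 0.1174 0.1188 0.1197 0.1236] [-0.1948 -0.1943 -0.1938 -0.1937 -0.1931 -0.1981 -0.1976 -0.1969 -0.197
 -0.1963 -0.1961 -0.1955 -0.1951 -0.1949 -0.1944 -0.194  -0.1936 -0.193
 -0.2007 -0.2004 -0.1999 -0.1997 -0.1994 -0.1989 -0.1985 -0.1982 -0.1978
 -0.1974 -0.197  -0.1968 -0.1963 -0.1961 -0.2036 -0.2034 -0.2029 -0.2023
 -0.202  -0.2017 -0.2016 -0.2011 -0.2007 -0.2002 -0.2003 -0.1996 -0.1993
 -0.1989 -0.2062 -0.2059 -0.2057 -0.2054 -0.2051 -0.2048 -0.2042 -0.2038
 -0.2037 -0.2034 -0.2029 -0.2024 -0.2018 -0.2017 -0.2068 -0.2065 -0.2062
 -0.206  -0.2053 -0.2051 -0.2047 -0.2046]
```

The lever is level (slope 0.007) and the force rose sharply, so it is at the stop. I'll take it back up along the arc.

```bash
python3 - <<'E'
from h import *
for t in np.linspace(1.6,0.0,12):
    move_linear(grip_pt(t,-.002),max_speed=.14)
s=observe();print(s["time_s"],s["ft_force"].round(1),s["grip_width"])
open_jaws();move_linear(grip_pt(0,.10),max_speed=.2)
move_linear([0.48,0.03,0.42],max_speed=.3); goto([0.44,0,0.32],R0)
im,d,P=cloud("wrist"); z=P[...,2]
m=(z>.08)&(z<.108)&(np.hypot(P[...,0]-.538,P[...,1])<.05);q=P[m]
print(m.sum(),cv2.minEnclosingCircle(q[:,:2].astype(np.float32)),np.median(q,0),observe()["time_s"])
im,d,P=cloud("top");z=P[...,2]
m=(z>.29)&(z<.36)&(abs(P[...,1])<.15)&(P[...,0]>.6)&(P[...,0]<.85);print("handle",P[m].mean(0))
E
```

```text
34.1167 [-0.9 -4.7  1.8] 0.012945543262241623
1470 ((0.5376902222633362, 0.00030705612152814865), 0.025525320321321487) [5.38146597e-01 2.33769485e-04 8.90237817e-02] 38.3583
handle [ 0.67234707 -0.02005779  0.32139335]
```

The lid is down 8 mm and the handle is back at its starting position. Next I'll move the jar to the mat.

```bash
python3 - <<'E'
from h import *
G=N+[0,0,.043]; M=np.array([.505,-.2625,.049])
goto(G+[0,0,.1],R0); move_linear(G); gripper_close(25)
s=observe();print(s["grip_width"],s["grasp_force"])
move_linear(G+[0,0,.05],max_speed=.08); move_linear(M+[0,0,.05],max_speed=.18)
print(observe()["grip_width"])
move_linear(M+[0,0,.01],max_speed=.06)
print(move_linear(M-[0,0,.004],max_speed=.015,stop_force=3),observe()["tool_pos"])
open_jaws();pause(.2)
p=observe()["tool_pos"];move_linear(p+[0,0,.13]);goto([.42,-.2,.32],R0);pause(.3)
im,d,P=cloud("wrist");z=P[...,2]
m=(z>.07)&(z<.1)&(np.hypot(P[...,0]-.505,P[...,1]+.2625)<.06);q=P[m]
print(m.sum(),cv2.minEnclosingCircle(q[:,:2].astype(np.float32)),np.median(q,0),observe()["time_s"])
cv2.imwrite("pics/end.png",camera("scene")[0])
E
```

```text
0.055589141103772395 25.00011202530004
0.05544858507204329
True [ 0.50490767 -0.26246803  0.04922231]
1463 ((0.5048812627792358, -0.2617969214916229), 0.0257505364716053) [ 0.50516168 -0.26129542  0.08324438] 47.75
```

View pics/end.png

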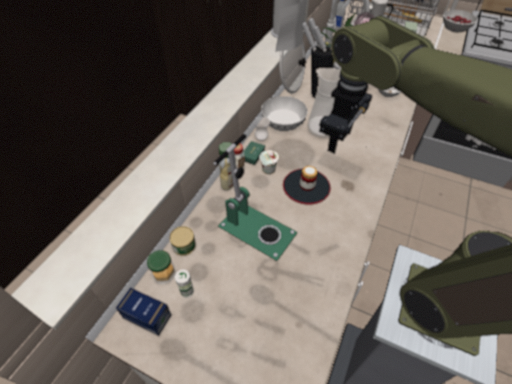

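The closed jar stands on the mat at (308,180), the lever is up at (230,150), and the tub (270,160) and spice jar (184,280) have not moved.

```bash
python3 -c "
from h import *
print(job_done())"
```

```text
the job is handed in; nothing more can be done
None
```

The job is handed in at about 48 s on the robot's clock: the jar was pressed shut (lid down about 8 mm) and stands upright within 2 mm of the pot mat's centre, the lever is back up, and the tub and spice jar look unmoved; no verdict was returned.

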